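Sweep the offcuts off the drill bed

TASK

Take the red-backed bench brush and sweep all four offcuts off the bed of the bench drill, past the bolted-down clamp and under the chuck, into the yellow catch tray under the bed's end; move them with the brush only, never with the fingers. Do not bump the chuck with the brush or disturb the things standing about, and at the end lay the brush back on its teal mat, bristles down and lengthwise.

Things in the scene. Friction and masses are not known exactly. Their poses are not given: they have to be found in the camera images.
- press: green bench drill with yellow cap, fixed. Origin on the bench under the middle of its bed. Column (40 mm thick) at x = 45, y = 215 mm. Drill head overhead at x 3 to 87, y 18 to 252 mm, underside 235 mm above the bench
- bed (a point): middle of the drill's bed, on its top. The bed is a flat dark plate 180 (x) x 320 (y) x 20 mm, its top 75 mm above the bench; axes as the drill's. Its long edge towards the robot (-x) and its -y end (over the tray) are open; along its far edge an aluminium fence, inner face at x = +90 mm, stands 15 mm above the bed
- chuck: drill chuck with a short bit, hanging from the drill head over the bed; origin at the bit's tip, 83 mm above the bed, at x = 45, y = 50 mm of the press; 36 mm across from 24 mm above the tip upwards, 6 mm across at the tip
- hold_down: blue clamp bolted on the bed against the fence at the column end, fixed, 46 (x) x 44 (y) x 48 mm high; origin under its middle, at bed level
- tray: yellow open catch tray on the bench, fixed, 220 (x) x 180 (y) x 50 mm high, walls 4 mm; origin under its middle; its +y wall is tucked under the open end of the bed
- brush: bench brush 200 mm long, 64 mm high, 120 g, lying on its bristles. Origin midway along it at bristle-tip level; x points from handle to head, z up. Head (black bristles 42 mm high, red back) from x = -10 to +100 mm, 32 mm wide; wooden handle from x = -100 to -10 mm, 26 mm wide, underside 42 mm and top 64 mm above the bristle tips. Balances near x = +25 mm
- brush_grip (a point): point in the middle of the wooden handle to grip: x = -55 mm of the brush, 53 mm above the bristle tips
- brush_head (a point): middle of the bristle tips, x = +45 mm of the brush
- mat: teal mat on which the brush lies, fixed, 260 (x) x 100 (y) x 3 mm; origin under its middle
- wood: pale wooden block 66 x 34 x 26 mm high, one of the four offcuts lying on the drill's bed; origin in the middle of the piece, x along its length
- bar: aluminium square bar 64 x 25 x 25 mm high, one of the four offcuts lying on the drill's bed; origin in the middle of the piece, x along its length
- nylon: white plastic block 62 x 36 x 22 mm high, one of the four offcuts lying on the drill's bed; origin in the middle of the piece, x along its length
- angle: green-painted angle 62 x 30 x 28 mm high, made of 5 mm stock, its upright flange along its +y edge, one of the four offcuts lying on the drill's bed; origin in the middle of the piece, x along its length
- oil: green bottle with red cap, 60 mm across, 92 mm high, loose bystander; origin under its middle
- tin: grey open parts box 85 x 120 x 50 mm, loose bystander; origin under its middle
- hammer: hammer lying on the bench, 200 mm long, loose bystander
- spray: blue can 60 mm across, 170 mm high, loose bystander to the side of the tray; origin under its middle
- jar: lidded glass jar 70 mm across, 85 mm high, loose bystander; origin under its middle
There are look-alikes about, which are no part of the job. Leave any purple look-alike of the brush alone.

How it is judged (in metres and radians):
On the way, in this order (a step that is already met when the one before it is completed fails the run):
1. the brush's bristles are down on the drill bed (x of brush_head in the frame of press between -0.1 and 0.1 m and y of brush_head in the frame of press between -0.16 and 0.16 m and z of brush_head in the frame of press below 0.09 m), for 0.1 s.
2. all four offcuts are in the yellow tray (x of wood in the frame of tray between -0.106 and 0.106 m and y of wood in the frame of tray between -0.086 and 0.086 m and z of each of wood, bar, nylon, angle in the frame of tray below 0.068 m and x of bar in the frame of tray between -0.106 and 0.106 m and y of bar in the frame of tray between -0.086 and 0.086 m and x of nylon in the frame of tray between -0.106 and 0.106 m and y of nylon in the frame of tray between -0.086 and 0.086 m and x of angle in the frame of tray between -0.106 and 0.106 m and y of angle in the frame of tray between -0.086 and 0.086 m), for 0.2 s.
At the end, for the whole second after the job is handed in: All four offcuts lie still in the tray (middles within its walls, under 68 mm above its underside); the brush lies still on the mat on its bristles (upright within 7 degrees, within 20 degrees of the mat's length, middle within 45 mm along and 40 mm across of the mat's middle) (all of step 2 and x of brush in the frame of mat between -0.045 and 0.045 m and y of brush in the frame of mat between -0.04 and 0.04 m and angle between the x axis of brush and the x axis of mat, either way round below 0.35 rad and angle between brush's own z axis and vertical below 0.12 rad and z of brush in the frame of mat below 0.012 m and linear speed of each of brush, wood, bar, nylon, angle below 0.02 m/s); the robot touches nothing.
It fails at once if the fingers push or hold an offcut (over 2 N) (contact force between the fingers and wood above 2 N or contact force between the fingers and bar above 2 N or contact force between the fingers and nylon above 2 N or contact force between the fingers and angle above 2 N).
It fails at once if the brush bumps the chuck or bit (over 4 N) (contact force between brush and chuck above 4 N).
It fails at once if a bystander is moved by more than 30 mm (distance of any of oil, tin, hammer, spray, jar from where it was at the start of the episode above 0.03 m).
It also fails if it takes over 67 s, if anything falls off the work surface, if the arm or the gripper's body presses on something with over 40 N, if the wrist force passes 120 N, or if a joint passes its speed limit or range.

ROBOT

A 6-joint arm with a two-finger parallel gripper is mounted at the origin on the work surface. World frame = base frame: x ahead of the robot, y to its left, z up, the work surface at z = 0. Lengths are in mm, angles in rad, forces in N, time in s.
With the tool pointing down it reaches from about 275 to 825 mm from the base axis. Payload 4.9 kg.
Tool frame: the origin (TCP) lies at the very end of the fingers, on their centre line; the grasp point (between the pads) lies 19 mm behind it; z points along the fingers, y is the direction in which the jaws open and shut (so a half turn about z gives the same grasp; the last joint's range is limited). The gripper opens to 85 mm and grips with 20 to 120 N. Pads are 22 mm wide; open, the fingers measure 114 mm over their backs; the gripper's body (76 mm by 85 mm) begins 54 mm behind the grasp point. The pads swing forward as they close: fully open they stand 13 mm farther back than shut.
Start: joints at [-1.465, 0.326, -0.193, 1.052, 0, 1.437], TCP at [130.641, -534.277, 231.281] pointing down, gripper open.
Joint ranges: [-2.65, 2.65], [-0.97, 1.79], [-1.3, 1.35], [-1.93, 2.1], [-1.47, 1.37], [-3.14, 3.14]. Speed limits (rad/s): [2.57, 2.57, 3.14, 3.14, 3.14, 3.14].

INTERFACE

Orientations are given as [roll, pitch, yaw] about the fixed x, y, z axes, in that order (R = Rz(yaw) Ry(pitch) Rx(roll)).
In Python, from bench import bot, solve_ik, imaging gives the robot as it stands. Calls block until the motion is done:
- bot.move_ptp(position, orientation): joint-space move of the TCP to a pose.
- bot.movel(position, rot=None, max_speed=150, threshold=None): straight line of the TCP; rot=None keeps the orientation; max_speed is the mean speed in mm/s. With threshold (N) it stops when the force on the tool has changed by that much, and returns True; else False.
- bot.move_j(angles): joint-space move.
- bot.grip(opening, effort=None): opening from 0.0 (shut) to 1.0 (fully open); effort is the grip in N (None keeps the last); returns when the fingers have stopped.
- bot.dwell(seconds).
- solve_ik(position, orientation): joint angles nearest the present ones, or None.
- bot.get_state(): the state.
- imaging.capture(name): name is "scene" or "top" or "wrist"; returns the picture (420x560x3 uint8, blue, green, red); there is no depth.
- imaging.camera_model(name): a dict with "K" (3x3 intrinsics, pixels), "position" and "rotation" of the camera in the world. Camera axes: x right, y up, looking along -z (the intrinsics and any distortion apply to the point x, -y, -z); pixel columns grow to the right and rows downward; lengths in mm; the calibration is good to about 2 mm. The wrist camera is an equidistant fisheye: a pixel r from the principal point sees the ray r / f radians off the axis. A picture is of the moment at which its call begins: read the wrist's pose just before it. camera_model takes no time and is no camera call; for the wrist camera it gives the pose at the moment of the call.
A pose or a line that the arm cannot do raises bot.IKError and nothing moves.
- bot.sign_off(): hands the job in, once; it reports no verdict.
The state is a dict: "t": time; "qpos": joint angles; "joint_velocities": joint speeds; "effort": joint torques, N m; "tcp_pos": TCP position; "orientation": TCP orientation; "contact_force": force on the tool from outside, world axes, zero at the start; "wrist_torque": the same for the moment, N m; "opening": opening from 0.0 (shut) to 1.0 (fully open).
Only numpy, scipy, OpenCV 4.12 (cv2) and the standard library are available. Lean on these libraries where they do the work, as an engineer would, in place of code of your own. Each camera call takes 0.05 s, during which the arm holds its last target. There are 200 camera calls.

## Working session

There is one attempt and no reset: what is moved stays moved. The work goes in short steps, each a Python script; the robot and the scene stay as the last script left them, time stands still between calls to the robot, and variables do not carry over. Pictures are saved under pics/ and viewed, about 8 in all and at most 12, crops included, and the job is handed in when it is done.

```bash
ls; mkdir -p pics
python3 - <<'E'
from bench import bot, imaging
import cv2, numpy as np
for n in("scene","top"):
    cv2.imwrite(f"pics/{n}0.png",imaging.capture(n)); m=imaging.camera_model(n); print(n,{k:np.round(np.array(v),3).tolist() if not isinstance(v,str) else v for k,v in m.items()})
s=bot.get_state(); print(s["t"],s["orientation"])
E
```

```text
pics
scene {'K': [[386.724, 0.0, 276.794], [0.0, 386.724, 207.516], [0.0, 0.0, 1.0]], 'position': [1087.57, -713.58, 831.523], 'rotation': [0.901, -0.021, 0.713]}
top {'K': [[399.685, 0.0, 284.237], [0.0, 399.685, 204.345], [0.0, 0.0, 1.0]], 'position': [245.219, 23.964, 1381.695], 'rotation': [0.191, -0.024, -1.542]}
0.1 [-3.14008631e+00 -1.92322839e-04  2.39813465e-01]
```

View pics/scene0.png

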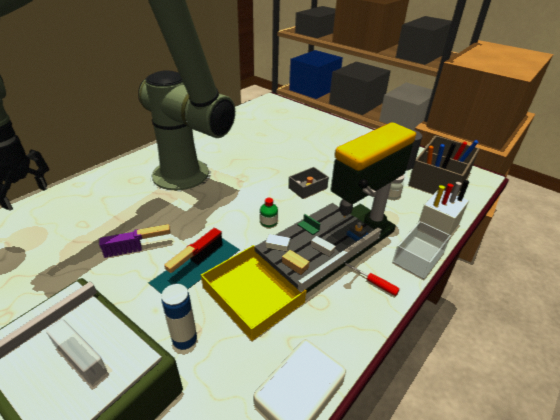

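View pics/top0.png

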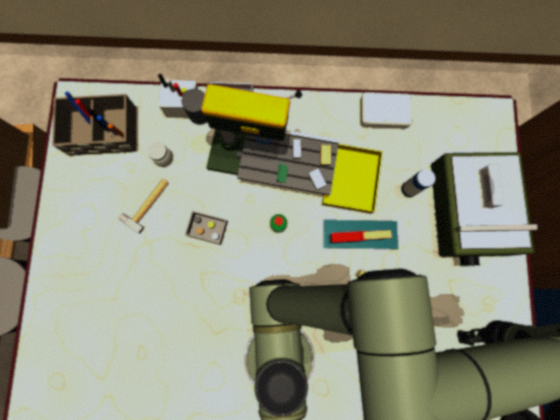

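The scene view shows the brush and mat at about (200,255), the tray at (255,290), and the offcuts between (277,242) and (323,243). The top view shows the brush at (360,237) with its head to the left, the tray at (352,180) and the bed at (290,165). Next I'll measure them and take close-ups.

```bash
cat > h.py <<'E'
import numpy as np, cv2
from scipy.spatial.transform import Rotation as Ro
from bench import bot, imaging, solve_ik
def ray(n,uv,m=None):
    m=m or imaging.camera_model(n); K=np.array(m["K"]); R=Ro.from_euler("xyz",m["rotation"]).as_matrix() if np.size(m["rotation"])==3 else np.array(m["rotation"])
    a=(uv[0]-K[0,2])/K[0,0]; b=(uv[1]-K[1,2])/K[1,1]
    if n=="wrist":
        r=np.hypot(a,b); d=np.array([np.sin(r)*a/r,-np.sin(r)*b/r,-np.cos(r)])
    else: d=np.array([a,-b,-1.])
    return np.array(m["position"],float), R@d
def onz(n,uv,z,m=None):
    p,d=ray(n,uv,m); return p+d*(z-p[2])/d[2]
def pix(n,P):
    m=imaging.camera_model(n);K=np.array(m["K"]);R=Ro.from_euler("xyz",m["rotation"]).as_matrix()
    c=R.T@(np.array(P)-m["position"]); return K[0,2]+K[0,0]*c[0]/-c[2], K[1,2]+K[1,1]*-c[1]/-c[2]
def blobs(img,lo,hi,amin=30):
    h=cv2.cvtColor(img,cv2.COLOR_BGR2HSV); k=cv2.inRange(h,lo,hi)
    cs,_=cv2.findContours(k,cv2.RETR_EXTERNAL,cv2.CHAIN_APPROX_NONE)
    return sorted([c for c in cs if cv2.contourArea(c)>amin],key=cv2.contourArea,reverse=True)
E
python3 - <<'E'
from h import *
np.set_printoptions(precision=1,suppress=True)
T=cv2.imread("pics/top0.png"); S=cv2.imread("pics/scene0.png")
def rep(l,lo,hi,z,n=2,amin=30):
    for nm,I in(("top",T),("scene",S)):
        for c in blobs(I,lo,hi,amin)[:n]:
            r=cv2.minAreaRect(c); b=cv2.boxPoints(r)
            w=np.array([onz(nm,p,z)[:2] for p in b])
            print(l,nm,np.array(r[0]),cv2.contourArea(c),"ctr",onz(nm,r[0],z)[:2],"corners",w.tolist() if 0 else w.round().ravel())
rep("yellow",(24,150,100),(34,255,255),50,3,100)
rep("teal",(82,90,30),(98,255,255),3,2,100)
rep("red",(0,180,80),(6,255,255),64,3)
rep("red2",(174,180,80),(180,255,255),64,3)
rep("handle",(12,90,120),(23,255,255),64,4,60)
a=cv2.resize(T[70:260,200:400],None,fx=4,fy=4,interpolation=cv2.INTER_CUBIC)[:600]
b=cv2.resize(S[170:310,230:430],None,fx=4,fy=4,interpolation=cv2.INTER_CUBIC)
cv2.imwrite("pics/tc.png",a);cv2.imwrite("pics/sc.png",b)
E
```

```text
yellow top [352.4 179.2] 2495.5 ctr [ 600.  -233.3] corners [ 512. -128.  717. -161.  691. -341.  487. -304.]
yellow top [245.1 103.8] 2147.0 ctr [863.4 149.3] corners [835. 304. 938. 294. 893.  -7. 790.   7.]
yellow scene [250.3 284.7] 3178.0 ctr [ 613.8 -246.4] corners [ 492. -313.  463. -116.  731. -183.  729. -346.]
yellow scene [376.3 140.7] 1269.5 ctr [466.3 670.4] corners [ 372.  511.  444. 1002.  566.  840.  484.  407.]
teal top [360. 234.] 1817.5 ctr [ 416.5 -268.1] corners [ 369. -141.  462. -142.  465. -397.  372. -393.]
teal scene [195.1 268.8] 1245.5 ctr [ 427.4 -281.6] corners [ 365. -397.  396. -114.  495. -158.  453. -420.]
red top [347.  236.5] 247.5 ctr [ 399.3 -211.7] corners [ 413. -158.  416. -265.  386. -265.  383. -159.]
red scene [382.5 284. ] 237.5 ctr [874.1 -26. ] corners [836. -44. 830. -15. 912.  -8. 916. -37.]
red scene [205.4 239.4] 220.0 ctr [ 409.3 -220.1] corners [ 394. -267.  389. -159.  425. -171.  428. -276.]
red scene [446.1 192.8] 61.0 ctr [839.  481.5] corners [838. 420. 818. 550. 840. 547. 858. 418.]
handle top [ 81.5 128. ] 423.0 ctr [745.1 705.4] corners [799. 745. 801. 680. 692. 667. 690. 731.]
handle top [114.5 120.5] 290.0 ctr [776.8 596.1] corners [818. 633. 820. 568. 736. 559. 734. 624.]
handle top [  6.  247.5] 180.5 ctr [328.4 895.8] corners [359. 920. 360. 882. 299. 872. 297. 910.]
handle top [151.1 201.4] 148.5 ctr [495.8 444.2] corners [431. 495. 570. 404. 562. 393. 423. 484.]
handle scene [501.5  89. ] 8330.5 ctr [ 686.6 1626.6] corners [-526. 3837.  355. 4798. 1111.  854.  798.  566.]
handle scene [333.  82.] 884.5 ctr [ -31.9 1074.5] corners [-278.  782. -842. 1597.  227. 1383.  449.  764.]
handle scene [359.8  32.4] 755.5 ctr [-473.2 2079.8] corners [ -969.  1654. -1893.  2859.    25.  2508.   313.  1648.]
handle scene [263.  54.] 638.5 ctr [-637.8 1169.9] corners [-1098.  1582. -1013.  1670.  -306.   873.  -369.   811.]
```

View pics/tc.png

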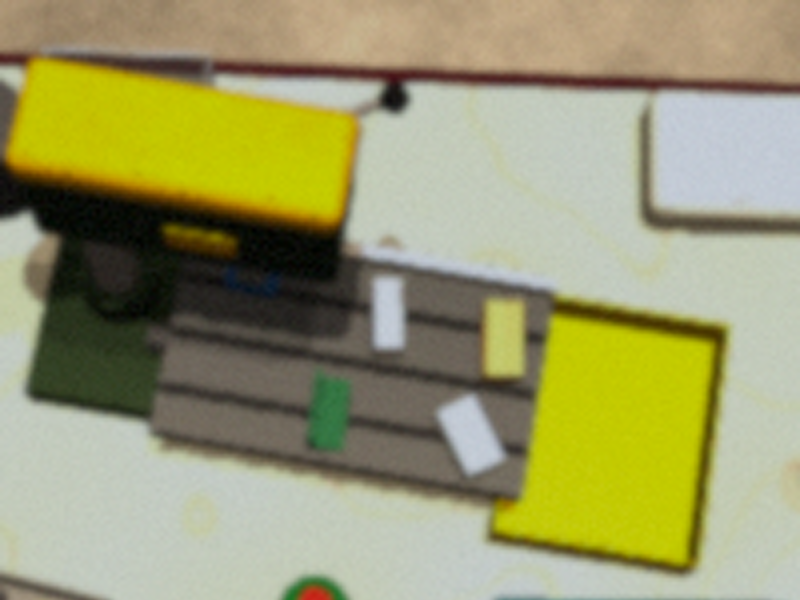

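View pics/sc.png

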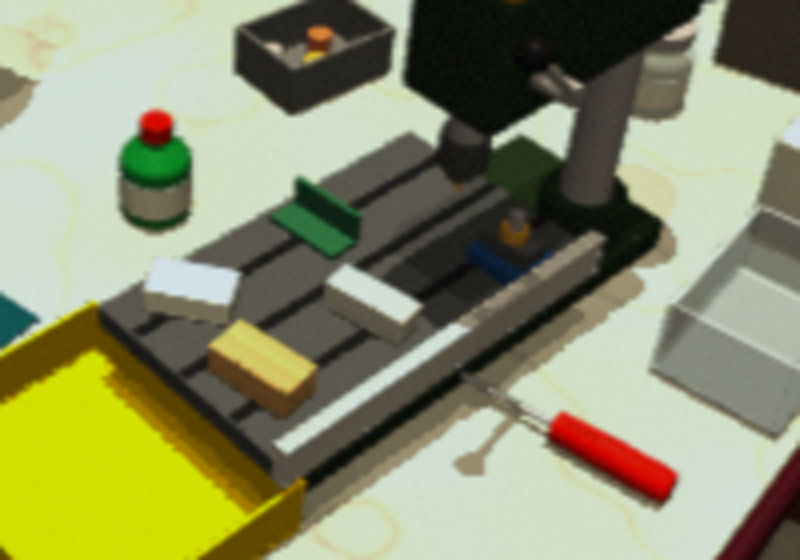

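The crops show the bed's near edge from (238,178) to (330,194) in top pixels. The wood is at (326,154), the bar (narrow, white) at (297,148), the nylon (wide, white) at (318,178) and the angle at (282,173). The clamp is blue, at about (263,140). The chuck and head stand well to the far side.

```bash
cat > m.py <<'E'
from h import *
np.set_printoptions(precision=1,suppress=True)
t=lambda x,y:(200+x/4-.375,70+y/4-.375); s=lambda x,y:(230+x/4-.375,170+y/4-.375)
def tri(a,b):
    p,d=ray("top",a);q,e=ray("scene",b); A=np.stack([d,-e],1); k=np.linalg.lstsq(A,q-p,rcond=None)[0]
    return (p+d*k[0]+q+e*k[1])/2, np.linalg.norm(p+d*k[0]-q-e*k[1])
A=onz("top",t(520,498),75);B=onz("top",t(152,432),75)
print("near corners top",A,B,"scene",onz("scene",s(100,308),75),onz("scene",s(412,132),75), np.linalg.norm(A-B))
print("tri",tri(t(520,498),s(100,308)),tri(t(152,432),s(412,132)))
T=cv2.imread("pics/top0.png");S=cv2.imread("pics/scene0.png")
# bed pose
A2=(A+onz("scene",s(100,308),75))/2;B2=(B+onz("scene",s(412,132),75))/2
v=(B2-A2)[:2];v/=np.linalg.norm(v);u=np.array([v[1],-v[0]]);yaw=np.arctan2(u[1],u[0])
P=(A2+B2)[:2]/2+90*u; print("press",P,"yaw",yaw)
inp=lambda w:np.array([(w[:2]-P)@u,(w[:2]-P)@v])
for n,c,z in(("wood",(504,338),101),("bar",(388,313),100),("nylon",(471,434),97),("angle",(328,412),85),("clamp",(252,280),123),("fence-end",(552,290),90),("chuckless",(340,275),75)): print(n,inp(onz("top",t(*c),z)))
for n,c,z in(("wood",(263,352),101),("bar",(375,295),100),("nylon",(192,285),97),("angle",(317,228),80),("fence-end",(280,447),90)): print(n,"scene",inp(onz("scene",s(*c),z)))
print("tin,oil,spray(top px)",onz("top",(207,226),50),onz("top",(279,222),92),onz("top",(427,177),170),inp(onz("top",(279,222),92)),inp(onz("top",(427,177),170)))
# handle of brush and tray mid
h=blobs(T[215:260,325:400],(15,60,130),(35,200,255),20)
for c in h[:2]:
    r=cv2.minAreaRect(c+np.array([325,215]));b=cv2.boxPoints(r);print("handle",r,[onz("top",p,64)[:2].round() for p in b],onz("top",r[0],64))
c=blobs(S[215:300,140:250],(12,80,100),(30,220,255),20)
for c in c[:3]:
    r=cv2.minAreaRect(c+np.array([140,215]));print("handle scene",r,onz("scene",r[0],64))
E
python3 m.py
```

```text
near corners top [ 538.9 -151.3   75. ] [585.1 159.4  75. ] scene [ 543.  -154.8   75. ] [589.9 160.4  75. ] 314.1715741835838
tri (array([ 539.9, -151.8,   70.8]), np.float64(0.23203680947009586)) (array([587.3, 161. ,  72.8]), np.float64(4.163928637265233))
press [653.2  -9.8] yaw -0.14773619977642194
wood [  34.7 -119.7]
bar [ 38.8 -20.3]
nylon [ -51.2 -106. ]
angle [-51.   14.5]
clamp [38.2 95.1]
fence-end [  88.2 -154.2]
chuckless [73.7 26.3]
wood scene [  33.8 -118.9]
bar scene [ 42.3 -22.2]
nylon scene [ -47.2 -110.4]
angle scene [-48.3  13.1]
fence-end scene [  93.3 -158.9]
tin,oil,spray(top px) [421.2 255.5  50. ] [436.4  15.6  92. ] [ 583.5 -446.5  170. ] [-218.2   -6.7] [  -4.7 -442.2]
handle ((377.3930969238281, 234.1827392578125), (7.810029029846191, 27.07085418701172), 86.633544921875) [array([ 419., -267.]), array([ 427., -358.]), array([ 401., -359.]), array([ 393., -269.])] [ 410.2 -313.3   64. ]
handle scene ((178.96340942382812, 257.32928466796875), (8.589556694030762, 35.13909912109375), 51.34019088745117) [ 410.6 -315.4   64. ]
handle scene ((155.1351318359375, 230.31082153320312), (10.52153491973877, 30.742610931396484), 80.53767395019531) [ 270.3 -293.2   64. ]
```

```bash
cat >> h.py <<'E'
PO=np.array([653.2,-9.8]); PY=-0.1477
def P2W(x,y):
    c,s=np.cos(PY),np.sin(PY); return np.array([PO[0]+c*x-s*y,PO[1]+s*x+c*y])
# TCP position for brush_head at press (x,y), tool x axis = brush x axis, grip 100 mm behind head
def tcp(x,y,z): return [*P2W(x-100,y),z]
E
python3 - <<'E'
from h import *
np.set_printoptions(precision=2,suppress=True)
for yg,ys in((1.65,PY),(1.65-np.pi,PY-np.pi),(1.65-np.pi,PY+np.pi)):
    print("hover",solve_ik([410,-313,200],[np.pi,0,yg]),"grip",solve_ik([410,-313,40],[np.pi,0,yg]))
    for p in((-80,55),(-52,55),(-52,-185),(-75,22),(30,22),(30,-185)):
        for z in(112,220): print(p,z,tcp(*p,z)[:2],solve_ik(tcp(*p,z),[np.pi,0,ys]))
E
```

```text
hover [-0.8   0.29 -0.33  0.95  0.    0.7 ] grip [-0.8   0.48 -0.52  0.57  0.    0.7 ]
(-80, 55) 112 [np.float64(483.2538055083822), np.float64(71.0906111845942)] [-0.01  0.33 -0.52  0.72  0.   -3.  ]
(-80, 55) 220 [np.float64(483.2538055083822), np.float64(71.0906111845942)] [-0.01  0.22 -0.37  0.98  0.   -3.  ]
(-52, 55) 112 [np.float64(510.94894626948394), np.float64(66.97003134399397)] [-0.01  0.38 -0.45  0.74  0.   -3.01]
(-52, 55) 220 [np.float64(510.94894626948394), np.float64(66.97003134399397)] [-0.01  0.27 -0.3   1.    0.   -3.01]
(-52, -185) 112 [np.float64(475.6296904929105), np.float64(-170.41688946544951)] [-0.49  0.36 -0.48  0.73  0.    2.8 ]
(-52, -185) 220 [np.float64(475.6296904929105), np.float64(-170.41688946544951)] [-0.49  0.25 -0.33  0.99  0.    2.8 ]
(-75, 22) 112 [np.float64(483.34296868930005), np.float64(37.71409174461711)] [-0.07  0.33 -0.53  0.71  0.   -3.07]
(-75, 22) 220 [np.float64(483.34296868930005), np.float64(37.71409174461711)] [-0.07  0.21 -0.38  0.98  0.   -3.07]
(30, 22) 112 [np.float64(587.1997465434316), np.float64(22.26191734236623)] [-0.09 
[... 2642 characters left out ...]
.34]
(-75, 22) 112 [np.float64(483.34296868930005), np.float64(37.71409174461711)] [-0.07  0.33 -0.53  0.71  0.    0.07]
(-75, 22) 220 [np.float64(483.34296868930005), np.float64(37.71409174461711)] [-0.07  0.21 -0.38  0.98  0.    0.07]
(30, 22) 112 [np.float64(587.1997465434316), np.float64(22.26191734236623)] [-0.09  0.5  -0.26  0.82  0.    0.06]
(30, 22) 220 [np.float64(587.1997465434316), np.float64(22.26191734236623)] [-0.09  0.4  -0.11  1.06  0.    0.06]
(30, -185) 112 [np.float64(556.7368884361371), np.float64(-182.48430185577877)] [-0.44  0.49 -0.26  0.82  0.   -0.29]
(30, -185) 220 [np.float64(556.7368884361371), np.float64(-182.48430185577877)] [-0.44  0.4  -0.11  1.06  0.   -0.29]
```

Run:
```python
from h import *
bot.move_ptp([409,-312,190],[np.pi,0,1.65-np.pi])
m=imaging.camera_model("wrist"); I=imaging.capture("wrist"); cv2.imwrite("pics/w1.png",I)
print(m["K"],m["position"],m["rotation"],bot.get_state()["t"])
import json; json.dump({k:np.array(v).tolist() for k,v in m.items() if not isinstance(v,str)},open("w1.json","w"))
for nm,lo,hi,z in(("red",(0,170,70),(6,255,255),64),("red2",(172,170,70),(180,255,255),64),("hand",(12,70,110),(28,230,255),67)):
    for c in blobs(I,lo,hi,150)[:4]:
        r=cv2.minAreaRect(c); print(nm,np.round(r[0]),np.round(r[1]),cv2.contourArea(c),[onz("wrist",p,67,m)[:2].round(1).tolist() for p in cv2.boxPoints(r)])
```

```text
[[325.1922621    0.         278.83627055]
 [  0.         325.1922621  209.4446674 ]
 [  0.           0.           1.        ]] [ 415.54383209 -391.67529665  331.16690172] [-3.21282726e-01  2.77760053e-04 -3.06191919e+00] 3.3917
red [279. 296.] [72. 29.] 1543.0 [[418.8, -253.4], [392.4, -256.9], [380.7, -172.2], [410.6, -168.1]]
red [ 14. 349.] [25.  9.] 178.0 [[838.2, -31.6], [815.4, -58.3], [761.1, -58.7], [780.3, -33.3]]
hand [431. 230.] [21. 94.] 1816.5 [[297.0, -263.1], [250.1, -338.9], [227.8, -327.8], [275.8, -248.9]]
hand [278. 175.] [54. 26.] 1305.0 [[424.1, -355.7], [402.9, -357.4], [398.8, -311.5], [420.9, -309.7]]
```

View pics/w1.png

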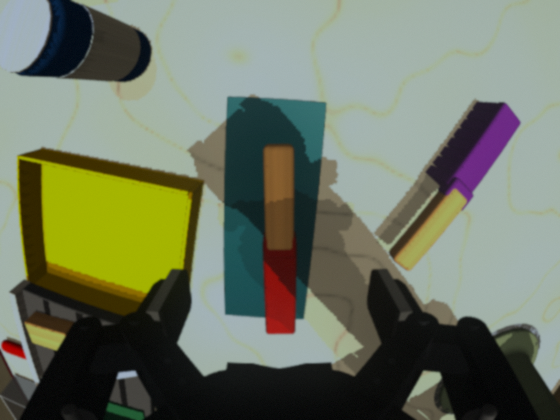

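The wrist view shows the handle from (279,146) to (279,249), the red back on to (280,333), and the mat corners at (227,97), (326,102), (303,319) and (225,315).

Run:
```python
from h import *
import json; m=json.load(open("w1.json")); o=lambda p,z:onz("wrist",p,z,m)[:2].round(1)
for p in((279,146),(279.5,249),(280.5,333),(264,165),(293.5,165),(266,240),(293.5,240),(265,300),(295.5,300)): print(p,o(p,67))
M=[o(p,3) for p in((227,97),(326,102),(303,319),(225,315))]; print("mat",M,np.mean(M,0))
print("tray",[o(p,50) for p in((19,157),(45,150),(204,182),(188,320))])
```

```text
(279, 146) [ 412.8 -358.3]
(279.5, 249) [ 405.1 -266.8]
(280.5, 333) [ 396.1 -169.5]
(264, 165) [ 423.9 -341.5]
(293.5, 165) [ 399.6 -343.5]
(266, 240) [ 417.7 -274.7]
(293.5, 240) [ 393.4 -276.6]
(265, 300) [ 414.6 -210.5]
(295.5, 300) [ 385.1 -212.8]
mat [array([ 467.9, -396.5]), array([ 369. , -399.1]), array([ 365.2, -140.8]), array([ 463.2, -138.2])] [ 416.325 -268.65 ]
tray [array([ 700.4, -336.5]), array([ 657.5, -344.3]), array([ 477.7, -319.1]), array([ 498.3, -161.5])]
```

Run:
```python
from h import *
np.set_printoptions(precision=2,suppress=True)
y=1.655-np.pi
bot.move_ptp([409,-312.5,100],[np.pi,0,y]); bot.movel([409,-312.5,39],max_speed=120)
bot.grip(0.0,120); s=bot.get_state(); print("grip",s["opening"],s["contact_force"],s["t"])
bot.movel([409,-312.5,205],max_speed=200); print(bot.get_state()["contact_force"],bot.get_state()["opening"])
bot.move_ptp(tcp(-80,57,205),[np.pi,0,PY-np.pi])
I=imaging.capture("scene"); cv2.imwrite("pics/s2.png",cv2.resize(I[60:340,130:450],None,fx=2,fy=2))
print(bot.get_state()["t"],bot.get_state()["contact_force"])
```

```text
grip 0.28263509851961977 [-0.53  0.49  5.37] 5.0833
[ 0.55 -0.17 -1.54] 0.28521013062295486
8.3333 [ 0.45  0.21 -0.25]
```

View pics/s2.png

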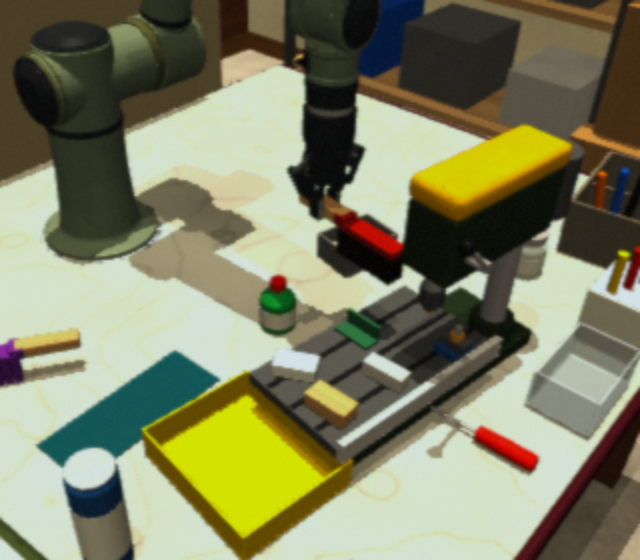

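The brush is held by its handle next to the drill head, and the offcuts haven't moved. Next: down to the bed by guarded descent, then the near-lane sweep.

Run:
```python
from h import *
np.set_printoptions(precision=1,suppress=True)
bot.movel(tcp(-80,57,122),max_speed=150)
hit=bot.movel(tcp(-80,57,106),max_speed=20,threshold=4); s=bot.get_state(); z=s["tcp_pos"][2]
print("hit",hit,z,s["contact_force"],s["t"])
zs=(z if hit else 111)+2
bot.movel(tcp(-80,57,zs),max_speed=40)
bot.movel(tcp(-52,57,zs),max_speed=80)
bot.movel(tcp(-52,-188,zs),max_speed=75)
s=bot.get_state();print(s["contact_force"],s["t"],zs)
I=imaging.capture("scene"); cv2.imwrite("pics/s3.png",cv2.resize(I[100:340,130:430],None,fx=2,fy=2))
```

```text
hit True 110.86144496537968 [-1.7 -0.6  5.7] 9.6167
[ 0.6  0.3 -1.4] 13.7833 112.86144496537968
```

View pics/s3.png

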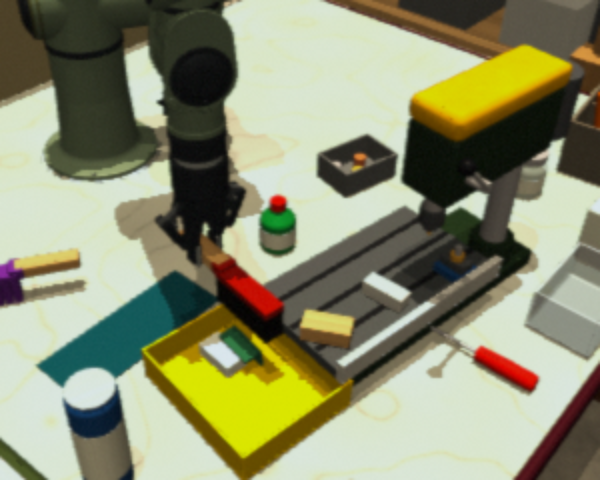

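The angle and nylon are in the tray, and the wood is turned slightly but still on the bed. Next is the far lane.

Run:
```python
from h import *
np.set_printoptions(precision=1,suppress=True)
z=112.9
bot.movel(tcp(-60,-188,150),max_speed=120)
bot.movel(tcp(-70,24,150),max_speed=150)
bot.movel(tcp(-70,24,z),max_speed=80)
bot.movel(tcp(29,24,z),max_speed=80); print(bot.get_state()["contact_force"])
bot.movel(tcp(29,-188,z),max_speed=75)
s=bot.get_state();print(s["contact_force"],s["t"],s["opening"])
I=imaging.capture("scene"); cv2.imwrite("pics/s4.png",cv2.resize(I[100:340,130:430],None,fx=2,fy=2))
```

```text
[ 0.4  0.3 -1.8]
[-0.5 -0.1 -1.5] 20.85 0.2847579513807689
```

View pics/s4.png

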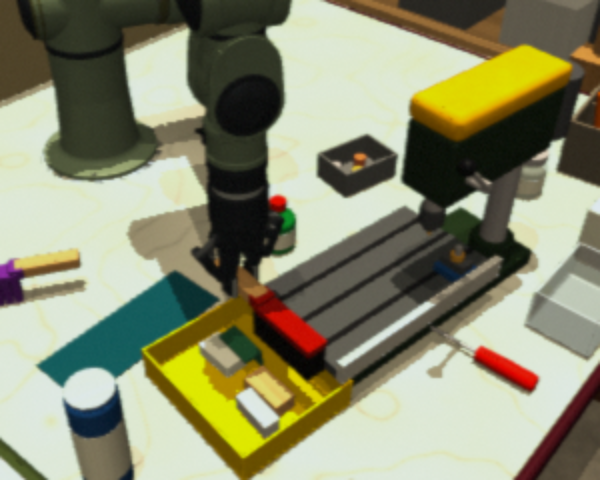

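All four offcuts are in the tray. Next I'll lay the brush back.

Run:
```python
from h import *
np.set_printoptions(precision=1,suppress=True)
bot.movel(tcp(29,-188,215),max_speed=150)
o=[np.pi,0,1.587-np.pi]; X,Y=417,-323.6
bot.move_ptp([X,Y,205],o); bot.movel([X,Y,52],max_speed=150)
hit=bot.movel([X,Y,35],max_speed=15,threshold=4); s=bot.get_state(); print(hit,s["tcp_pos"],s["contact_force"])
bot.grip(1.0); bot.movel([X,Y,200],max_speed=150); bot.dwell(.3)
m=imaging.camera_model("wrist"); W=imaging.capture("wrist"); S=imaging.capture("scene")
cv2.imwrite("pics/w5.png",W); cv2.imwrite("pics/s5.png",S)
import json; json.dump({k:np.array(v).tolist() for k,v in m.items() if not isinstance(v,str)},open("w5.json","w"))
cv2.imwrite("pics/f.png",np.hstack([cv2.resize(W[60:420,140:460],(400,450)),cv2.resize(S[100:340,130:343],(400,450))]))
s=bot.get_state();print(s["t"],s["contact_force"])
```

```text
True [ 416.9 -323.7   39.5] [-0.6 -0.4  6.8]
27.7667 [ 0.8  0.1 -0.2]
```

View pics/f.png

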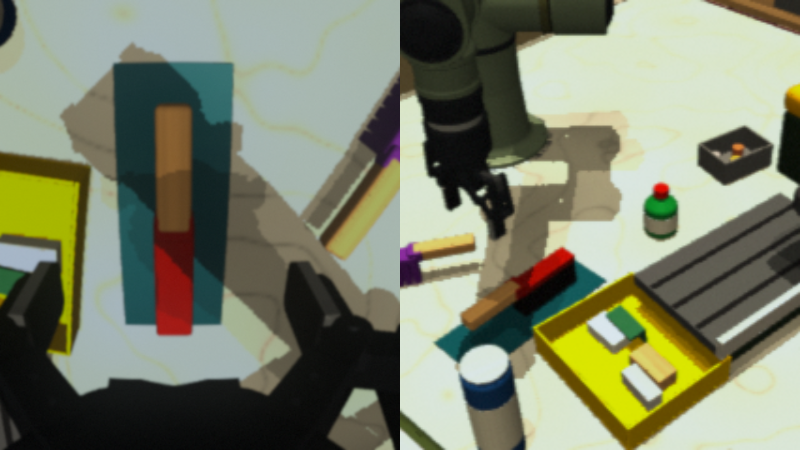

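The brush lies upright and lengthwise on the mat, handle end at wrist (279,143) and head end at (279,326). All four offcuts lie flat in the tray. I'll check the numbers, then hand in.

Run:
```python
from h import *
import json; m=json.load(open("w5.json"))
a,b=[onz("wrist",p,67,m)[:2] for p in((279.2,143.2),(279.2,326.4))]; d=b-a
print("len",np.linalg.norm(d),"mid",(a+b)/2,"yaw",np.degrees(np.arctan2(d[1],d[0])),"mat (416,-269) ~91deg")
off=np.abs((a+b)/2-[416.3,-268.7])
if off[0]<20 and off[1]<25: bot.dwell(.3); bot.sign_off(); print("signed off")
```

```text
len 189.56063891715723 mid [ 415.62923806 -275.90084274] yaw 91.0002285207356 mat (416,-269) ~91deg
the job is handed in; nothing more can be done
signed off
```

I swept all four offcuts into the yellow tray with the red-backed brush, laid it back on its teal mat and handed the job in at about 28 s of the 67 s allowed. The hand-in gave no verdict.

- **Sweeping:** I made two passes towards the tray. The first took the angle and nylon down the near lane, and the second took the bar and wood down the far lane, starting just in front of the chuck. The bristles touched the bed at the height I expected, and I swept 2 mm above it.
- **Chuck and clamp:** Forces read at the stops between moves were at most about 2 N, apart from the intended touches on the bed and mat. I did not log force during the strokes, and I had no separate reading for the chuck. By the given sizes, the brush passed about 17 mm below the bit.
- **Offcuts and bystanders:** The last scene picture shows all four offcuts flat in the tray. The spray, oil bottle and parts box look where they started. I judged both by eye, and the hammer and jar are not in that last view.
- **Brush:** It lies bristles down, and the wrist picture puts its middle about 1 mm across and 7 mm along from the mat's middle, in line with the mat. The measured length came out at 190 mm instead of 200 mm, a reading error of roughly 10 mm that is well inside the limits.

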